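# Pop and open the sprung lid of a parts keeper

### The job

Open the grey parts keeper so that the disc inside can be reached: press its red release tab down with the fingertips so that the blue lid springs up part way, then push the lid on over the top until it rests fully open by itself, and move clear. Only press and push: do not pick up, tip or shove the keeper, leave the disc inside it, and leave the bottles and the white cap beside it standing where they are.

Things in the scene. Friction and masses are not known exactly. Their poses are not given: they have to be found in the camera images.
- keeper: Loose grey metal box on rubber feet, 130 (x) x 110 (y) x 45 mm high, about 0.9 kg, open at the top under its blue hinged lid. Origin: centre of the underside; x points from the front (red tab) to the back (lid hinge), z up. Walls 5 mm, inner floor 9 mm above the underside. The front faces roughly to the robot. It slides when pushed sideways with about 5 N, and tips at about 3 N on the top of the open lid.
- keeper_lid (a joint): Angle of the blue lid (rad). 0 = shut and latched, the lid then 45 to 53 mm above the table; grows as the front edge rises and swings over to the back. When the tab is pressed a spring leg lifts the lid to about 0.45 and no farther; below about 1.57 the lid sinks back to 0.45 when let go (damped, it weighs 120 g), beyond it sinks slowly by its own weight onto its stop at 1.9. It cannot be raised while latched.
- release_tab (a joint): Tilt of the red release tab (rad). 0 = at rest (latched), pressed down grows to the stop at 0.3; the hook frees the lid at about 0.18 (pad pressed about 7 mm). A spring returns it; pressing needs about 2 to 5 N at the pad.
- tab_pad (a point): Top of the red ribbed press pad in front of the keeper, a plate 36 mm wide (y) that reaches from 19 mm before to 20 mm behind this point; 35 mm above the table and 108 mm before the keeper's centre at rest. Behind it, 23 mm from this point, the red hook stands up to 57 mm above the table over the steel lip of the lid. The pad is pressed straight down; at the stop this point is about 11 mm lower.
- lid_edge (a point): Middle of the front (free) edge of the blue lid, 130.5 mm from the hinge line, at mid thickness (lid 8 mm thick, 110 mm wide). In the middle a steel lip 26 mm wide stands 10 mm out beyond this point. Moves with the lid.
- lid_hinge (a point): Middle of the lid's hinge line at the back of the keeper (65.5 mm behind the centre, 49 mm above the table); the line runs along the keeper's y.
- opener_disc: Loose pale disc, 66 mm across and 10 mm thick, lying flat on the keeper's inner floor. Origin: centre of its underside.
- tan_bottle: Bystander: small tan flask with a blue cap, 35 x 57 x 82 mm, standing beside the keeper. Origin: centre of the underside.
- threadlocker: Bystander: small red bottle with a blue tip, 19 x 32 x 93 mm, standing beside the keeper. Origin: centre of the underside.
- nozzle_cap: Bystander: white ribbed cap, 20 mm across, 40 mm high, standing beside the keeper. Origin: centre of the underside.

How it is judged:
By the outcome, as a careful person would: the job done as asked, in the order asked, and still so for the second after the job is handed in, with the robot touching nothing.
It also fails if it takes over 48 s, if anything falls off the work surface, if the arm or the gripper's body presses on something with over 40 N, if the wrist force passes 120 N, or if a joint passes its speed limit or range.

### The arm

A 6-joint arm with a two-finger parallel gripper is mounted at the origin on a cart in front of the work surface, level with it; the furniture and walls round the work are solid. World frame = base frame: x ahead of the robot, y to its left, z up, the work surface at z = 0. Lengths are in mm, angles in rad, forces in N, time in s.
With the tool pointing down it reaches from about 300 to 775 mm from the base axis. Payload 14.6 kg.
Tool frame: the origin (TCP) lies midway between the tips of the shut fingers; the grasp point (between the pads) lies 19 mm behind it (manip.hold_point_z is the distance from the TCP to the grasp point, in mm); z points along the fingers, y is the direction in which the jaws open and shut (so a half turn about z gives the same grasp; the last joint's range is limited). The gripper opens to 94 mm and grips with 3 to 60 N. Pads are 16 mm wide; open, the fingers measure 119 mm over their backs; the gripper's body (75 mm by 177 mm) begins 78 mm behind the grasp point.
Start: joints at [-1.287, 0.3, 1.521, -0, 1.321, -0.067], TCP at [189, -516.496, 205.446] pointing down, gripper open.
Joint ranges: [-3.03, 3.03], [-0.79, 2.21], [0.23, 2.52], [-1.04, 4.18], [0, 3.07], [-2.55, 2.55]. Speed limits (rad/s): [2.22, 2.22, 2.57, 3.14, 3.14, 3.14].

### API

Orientations are given as [roll, pitch, yaw] about the fixed x, y, z axes, in that order (R = Rz(yaw) Ry(pitch) Rx(roll)).
In Python, from cell import manip gives the robot as it stands.
- The arm moves only by the shell command python3 -m crank 'ROWS' [OPENING] [FORCE]. ROWS is JSON, a list of rows, each an object with "offset": the shift along the world's x, y, z in m, a list of three; "spin": the turn about the world's z in degrees. In form: [{"offset": [dx, dy, dz], "spin": spin}, ...]. A call has exactly 8 rows; each row is the pose to reach, as a shift and turn from the pose measured when the call began; what a row does not reach only later rows make up. A row lasts 1/12 s, in which the tool goes at most 41.7 mm and 7.16 degrees, less where a joint would pass 70% of its speed; a pose out of reach is approached as far as the arm can. A call with a gripper value outside its range is refused whole. OPENING is the opening, from 0 (shut) to 1 (fully open), set as the call begins (- or left out, the last holds). The fingers move at their own pace and stop on an object; FORCE is the grip in N (left out, the last holds). Time passes only in rows, so rows that repeat a pose let the fingers close, or fill a call up. It gives the time, the measured TCP pose, the force and the opening at its end, in the units of the state.
- manip.read_state(): the state, without advancing time (a new reading comes with each control period).
- manip.camera(name): name is "scene" or "side" or "wrist"; returns a dict with "pixels" (400x640x3 uint8, red, green, blue), "fx", "fy", "cx", "cy" (pixels), "k1" (the pictures are not rectified: a ray, as slopes to the right and down, at radius r is drawn at 1 + k1 r^2 times it, then the intrinsics apply), "extrinsics" (4x4, takes a point from world to camera coordinates); the wrist camera has in their place "hand_eye" (4x4, takes a point from camera to tool coordinates, whose origin is the TCP and whose axes are the flange's). Camera axes: x right, y down, z forward; pixel columns grow to the right and rows downward; lengths in mm; the calibration is good to about 2 mm. A picture is of the moment at which its call begins: read the wrist's pose just before it. There is no depth.
- manip.sign_off(): hands the job in, once; it reports no verdict.
Trained networks look in a picture, given as the dict that the camera call returned (one of the last four; its "shot" number tells which), for a name from the list of things; names that differ only in an ending like _2 or _b are one class to them, and where a whole thing is asked for, a point or a joint stands for the part that bears it (a point fixed in the world has none). Each returns a list of dicts, best first, with "conf" (0 to 1); they miss things now and then, are a little off and sometimes report something else, mostly with a low value. They report only what shows in the picture. A call takes as long as a camera call.
- manip.search_frame(picture, name): "location" ([x, y, z] in mm, in world coordinates, good to about 4 mm: the middle of the surface that is visible of it).
- manip.masks_of(picture, name): "mask" (400x640 bool, what is visible of it).
The state is a dict: "clock": time; "joints": joint angles; "qd": joint speeds; "effort": joint torques, N m; "eef_pos": TCP position; "eef_rot": TCP orientation; "wrist_force": force on the tool from outside, world axes, zero at the start; "moment": the same for the moment, N m; "finger_gap": finger opening in mm.
Only numpy, scipy, OpenCV 4.12 (cv2) and the standard library are available. Lean on these libraries where they do the work, as an engineer would, in place of code of your own. Each camera call takes 0.05 s, during which the arm holds its last target. There are 200 camera calls.

## Working session

There is one attempt and no reset: what is moved stays moved. The work goes in short steps, Python scripts to look and compute and a shell command to move; the robot and the scene stay as the last step left them, time stands still between calls to the robot, and variables do not carry over. Pictures are saved under pics/ and viewed, about 8 in all and at most 12, crops included, and the job is handed in when it is done.

```bash
mkdir -p pics; ls; cat > h.py <<'E'
import numpy as np, cv2
from cell import manip
def proj(c,P):
    P=np.atleast_2d(P).astype(float); E=np.array(c["extrinsics"]); q=P@E[:3,:3].T+E[:3,3]
    s=q[:,:2]/q[:,2:]; r2=(s**2).sum(1,keepdims=True); s=s*(1+c["k1"]*r2)
    return s*[c["fx"],c["fy"]]+[c["cx"],c["cy"]]
def ray(c,uv):
    E=np.array(c["extrinsics"]); d=(np.array(uv,float)-[c["cx"],c["cy"]])/[c["fx"],c["fy"]]; s=d.copy()
    for _ in range(10): s=d/(1+c["k1"]*(s@s))
    R=E[:3,:3]; return -R.T@E[:3,3], R.T@np.r_[s,1]
def onz(c,uv,z):
    o,d=ray(c,uv); return o+d*(z-o[2])/d[2]
def save(c,n,crop=None,k=1):
    im=np.array(c["pixels"])[:,:,::-1]
    if crop: im=im[crop[1]:crop[3],crop[0]:crop[2]]
    cv2.imwrite("pics/"+n,cv2.resize(im,None,fx=k,fy=k))
E
python3 - <<'E'
from h import *
a=manip.camera("scene"); b=manip.camera("side")
im=np.vstack([np.array(a["pixels"]),np.array(b["pixels"])])
cv2.imwrite("pics/a.png",cv2.resize(im[:,:,::-1],(480,600))) if 0 else None
save(a,"scene0.png");save(b,"side0.png")
for n in ["keeper","keeper_lid","release_tab","tab_pad","lid_edge","lid_hinge","tan_bottle","threadlocker","nozzle_cap"]:
    for k,c in (("scene",a),("side",b)):
        print(n,k,[(np.round(d["location"]).tolist(),round(d["conf"],2)) for d in manip.search_frame(c,n)[:2]])
print(manip.read_state())
E
```

```text
pics
keeper scene [([482.0, -223.0, 52.0], 0.83)]
keeper side [([514.0, -254.0, 51.0], 0.63)]
keeper_lid scene [([511.0, -225.0, 55.0], 0.78), ([555.0, -392.0, 19.0], 0.56)]
keeper_lid side [([525.0, -233.0, 52.0], 0.86)]
release_tab scene [([442.0, -199.0, 36.0], 0.81)]
release_tab side [([438.0, -202.0, 37.0], 0.66)]
tab_pad scene [([440.0, -194.0, 33.0], 0.87)]
tab_pad side [([443.0, -200.0, 33.0], 0.65)]
lid_edge scene [([513.0, -221.0, 52.0], 0.91)]
lid_edge side [([524.0, -233.0, 56.0], 0.91), ([442.0, -199.0, 35.0], 0.44)]
lid_hinge scene [([487.0, -229.0, 53.0], 0.65)]
lid_hinge side [([506.0, -249.0, 50.0], 0.95)]
tan_bottle scene [([466.0, -389.0, 48.0], 0.7)]
tan_bottle side [([473.0, -396.0, 48.0], 0.59), ([442.0, -202.0, 35.0], 0.36)]
threadlocker scene [([571.0, -82.0, 32.0], 0.78)]
threadlocker side [([572.0, -85.0, 38.0], 0.69), ([474.0, -398.0, 49.0], 0.55)]
nozzle_cap scene [([554.0, -393.0, 19.0], 0.44)]
nozzle_cap side [([554.0, -395.0, 16.0], 0.61)]
{'clock': 1.0, 'joints': array([-1.28659650e+00,  2.99861059e-01,  1.52101750e+00, -1.15890890e-05,
        1.32067208e+00, -6.65718050e-02]), 'qd': array([-0.00048379,  0.00097141,  0.0007631 ,  0.00051693,  0.00099855,
        0.00217369]), 'effort': array([ 3.86318015e-04, -5.31660354e+01, -3.52919340e+01,  7.07637146e-02,
        2.13208550e-02,  1.40308384e-06]), 'eef_pos': array([ 188.99876842, -516.49719475,  205.45953933]), 'eef_rot': array([3.14155148e+00, 1.39982742e-05, 3.50774497e-01]), 'wrist_force': array([ 0.01521257,  0.04371652, -0.78966698]), 'moment': array([ 8.94717479e-03,  5.70496482e-02, -1.82110550e-05]), 'finger_gap': 93.8123644843728}
```

View pics/scene0.png

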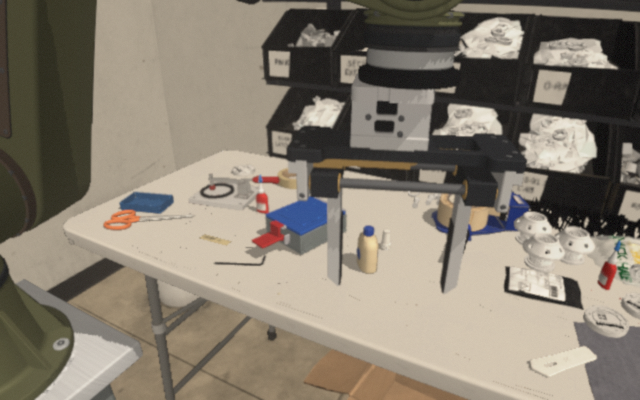

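View pics/side0.png

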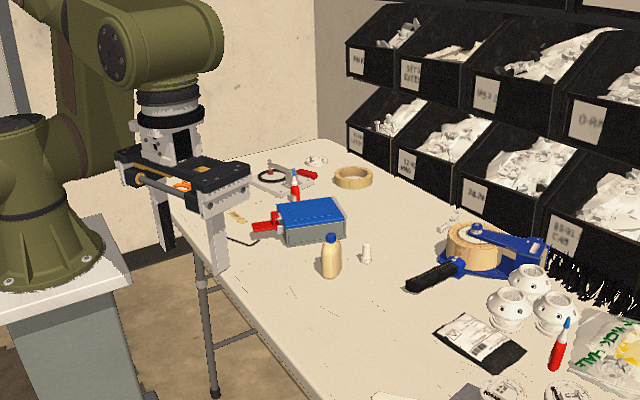

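The scene view shows the lid at about (308,217) and the red tab at (268,240). The side view shows them at (312,215) and (265,225). The tan bottle is to the robot's right of the keeper and the red bottle is behind it on the left. Next I'll fit the keeper pose from the masks.

```bash
cat > fit.py <<'E'
from h import *
from scipy.optimize import minimize
def box(x0,x1,y0,y1,z0,z1): return np.array([[x,y,z] for x in(x0,x1) for y in(y0,y1) for z in(z0,z1)],float)
B={"keeper_lid":box(-65,65,-55,55,45,53)}
pad=box(-127,-88,-18,18,31,35)
cs=[manip.camera("scene"),manip.camera("side")]
ms=[]
for c in cs:
    lid=manip.masks_of(c,"keeper_lid"); tab=manip.masks_of(c,"tab_pad")
    print([ (round(m["conf"],2),int(m["mask"].sum()),np.argwhere(m["mask"]).mean(0).round(1)[::-1].tolist()) for m in lid[:2]+tab[:2]])
    ms.append((lid[0]["mask"],tab[0]["mask"]))
def tf(p,P):
    c,s=np.cos(p[2]),np.sin(p[2]); return P@np.array([[c,s,0],[-s,c,0],[0,0,1]])+[p[0],p[1],0]
def cost(p,which=(0,1),v=0):
    t=[]
    for i in which:
        m=np.zeros((400,640),np.uint8)
        h=cv2.convexHull(proj(cs[i],tf(p,B["keeper_lid"])).astype(np.float32))
        cv2.fillConvexPoly(m,(h*16).round().astype(np.int32),1,shift=4)
        L=ms[i][0]; iou=(L&(m>0)).sum()/(L|(m>0)).sum(); 
        # pad centroid
        q=proj(cs[i],tf(p,pad)).mean(0); r=np.argwhere(ms[i][1]).mean(0)[::-1]
        t+=[1-iou]
        if v: print(i,"iou",round(iou,3),"pad pix",q.round(1),"tab mask",r.round(1))
    return sum(t)
for w in ((0,1),(1,),(0,)):
    best=min((minimize(cost,[x0,-230,y],args=(w,),method="Nelder-Mead",options=dict(initial_simplex=np.array([[x0,-230,y],[x0+15,-230,y],[x0,-215,y],[x0,-230,y+.15]]))) for x0 in(525,545) for y in(-.6,-.3,0,.3)),key=lambda r:r.fun)
    print(w,best.x.round(3),round(best.fun,3)); cost(best.x,(0,1),1)
    print("pad",tf(best.x,np.array([[-108,0,35]])).round(1),"edge",tf(best.x,np.array([[-65,0,49]])).round(1))
E
python3 fit.py
```

```text
[(0.61, 1458, [301.3, 214.6]), (0.3, 206, [385.3, 238.8]), (0.58, 466, [269.4, 235.2])]
[(0.97, 1677, [309.6, 212.5]), (0.65, 280, [266.3, 223.9])]
(0, 1) [ 5.32048e+02 -2.24826e+02 -2.96000e-01] 0.306
0 iou 0.748 pad pix [265.7 240. ] tab mask [269.4 235.2]
1 iou 0.946 pad pix [261.6 225.3] tab mask [266.3 223.9]
pad [[ 428.7 -193.3   35. ]] edge [[ 469.9 -205.9   49. ]]
(1,) [ 5.31350e+02 -2.25666e+02 -2.90000e-01] 0.048
0 iou 0.727 pad pix [266.  240.4] tab mask [269.4 235.2]
1 iou 0.952 pad pix [261.6 225.7] tab mask [266.3 223.9]
pad [[ 427.9 -194.8   35. ]] edge [[ 469.1 -207.1   49. ]]
(0,) [ 5.3733e+02 -2.2002e+02 -3.2700e-01] 0.223
0 iou 0.777 pad pix [264.2 237.6] tab mask [269.4 235.2]
1 iou 0.833 pad pix [262.6 223. ] tab mask [266.3 223.9]
pad [[ 435.  -185.4   35. ]] edge [[ 475.8 -199.2   49. ]]
```

```bash
python3 -m crank '[{"offset":[0.02,0.03,0],"spin":-5},{"offset":[0.04,0.06,0],"spin":-10},{"offset":[0.06,0.085,0],"spin":-15},{"offset":[0.08,0.11,0],"spin":-20},{"offset":[0.1,0.14,0],"spin":-25},{"offset":[0.12,0.165,0],"spin":-30},{"offset":[0.14,0.19,0],"spin":-34},{"offset":[0.16,0.22,0],"spin":-37}]' 0 10; python3 - <<'E'
from h import *
s=manip.read_state();print(s["eef_pos"],s["eef_rot"],s["finger_gap"])
c=manip.camera("wrist");save(c,"w1.png");print(np.round(c["hand_eye"],2),c["fx"],c["k1"])
E
```

```text
clock: 1.97
eef_pos: [349.7, -295.5, 205.6]
eef_rot: [3.141, -0.0, -0.299]
wrist_force: [1.5, -0.4, -0.6]
finger_gap: 44.0
[ 349.7241708  -295.46560016  205.62061635] [ 3.14132747e+00 -4.75701312e-04 -2.99273382e-01] 44.002350291771855
[[ 0.0000e+00 -9.6000e-01 -2.9000e-01  8.3910e+01]
 [ 1.0000e+00  0.0000e+00  0.0000e+00 -1.0000e-02]
 [-0.0000e+00 -2.9000e-01  9.6000e-01 -1.7974e+02]
 [ 0.0000e+00  0.0000e+00  0.0000e+00  1.0000e+00]] 345.87259827608176 0.026153249544397905
```

View pics/w1.png

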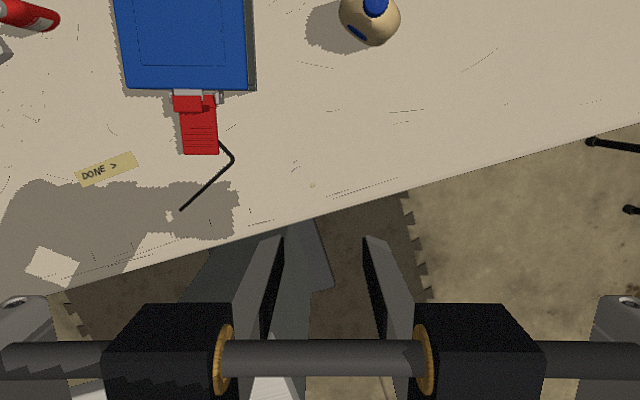

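The wrist view shows the blue lid's front edge from (125,90) to (248,91), the hook at (195,103), and the front edge of the pad from (183,154) to (219,154). A black hex key lies beside the tab.

```bash
cat >> h.py <<'E'
from scipy.spatial.transform import Rotation as Ro
def wrist():
    s=manip.read_state(); c=manip.camera("wrist"); T=np.eye(4); T[:3,:3]=Ro.from_euler("xyz",s["eef_rot"]).as_matrix(); T[:3,3]=s["eef_pos"]
    c["extrinsics"]=np.linalg.inv(T@np.array(c["hand_eye"])); return c,s
E
python3 - <<'E'
from h import *
c,s=wrist()
l,r=onz(c,(125,90),53),onz(c,(248,91),53); print("lid",l,r,np.hypot(*(l-r)[:2]))
d=(l-r)[:2];print("yaw",np.arctan2(-d[0],d[1]))
a,b=onz(c,(183,154),35),onz(c,(219,154),35);print("padfront",a,b,(a+b)/2)
p=[532,-225,-.293];cs,sn=np.cos(p[2]),np.sin(p[2])
for q in ([-127,-18,35],[-127,18,35],[-65,-55,53],[-65,55,53]):
    w=[p[0]+cs*q[0]-sn*q[1],p[1]+sn*q[0]+cs*q[1],q[2]];print(q,np.round(w),proj(c,w).round(1))
E
```

```text
lid [ 489.21760751 -145.88529348   53.        ] [ 456.13497974 -252.06448239   53.        ] 111.21367010442131
yaw -0.3020406283850741
padfront [ 419.6645887 -164.0639643   35.       ] [ 409.01334018 -198.76577895   35.        ] [ 414.33896444 -181.41487163   35.        ]
[-127, -18, 35] [ 405. -206.   35.] [[226.7 155.6]]
[-127, 18, 35] [ 416. -171.   35.] [[191.1 155.8]]
[-65, -55, 53] [ 454. -259.   53.] [[255.9  91.2]]
[-65, 55, 53] [ 486. -154.   53.] [[134.6  91.4]]
```

```bash
python3 -m crank '[{"offset":[0.02,0.026,0],"spin":0},{"offset":[0.04,0.052,0],"spin":0},{"offset":[0.06,0.08,-0.02],"spin":0},{"offset":[0.076,0.104,-0.04],"spin":0},{"offset":[0.078,0.106,-0.06],"spin":0},{"offset":[0.078,0.106,-0.06],"spin":0},{"offset":[0.078,0.106,-0.06],"spin":0},{"offset":[0.078,0.106,-0.06],"spin":0}]' 0 10; python3 - <<'E'
from h import *
c,s=wrist();save(c,"w2.png");print(s["eef_pos"],s["eef_rot"],s["finger_gap"])
p=[532,-225,-.293];cs,sn=np.cos(p[2]),np.sin(p[2])
for q in ([-127,-18,35],[-127,18,35],[-65,-55,53],[-65,55,53],[65,-55,53],[65,55,53]):
    w=[p[0]+cs*q[0]-sn*q[1],p[1]+sn*q[0]+cs*q[1],q[2]];print(q,np.round(w),proj(c,w).round(1))
E
```

```text
clock: 2.73
eef_pos: [428.9, -188.6, 146.8]
eef_rot: [3.142, -0.002, -0.294]
wrist_force: [-0.8, -0.8, 1.0]
finger_gap: 0.5
[ 428.93754783 -188.57155603  146.82199057] [ 3.14159104e+00 -1.70974790e-03 -2.94077039e-01] 0.47804867831751385
[-127, -18, 35] [ 405. -206.   35.] [[348.4 214.8]]
[-127, 18, 35] [ 416. -171.   35.] [[308.1 214.9]]
[-65, -55, 53] [ 454. -259.   53.] [[398.6 148.1]]
[-65, 55, 53] [ 486. -154.   53.] [[259.3 148.2]]
[65, -55, 53] [ 578. -296.   53.] [[411.4 -45.3]]
[65, 55, 53] [ 610. -191.   53.] [[248.4 -45.1]]
```

View pics/w2.png

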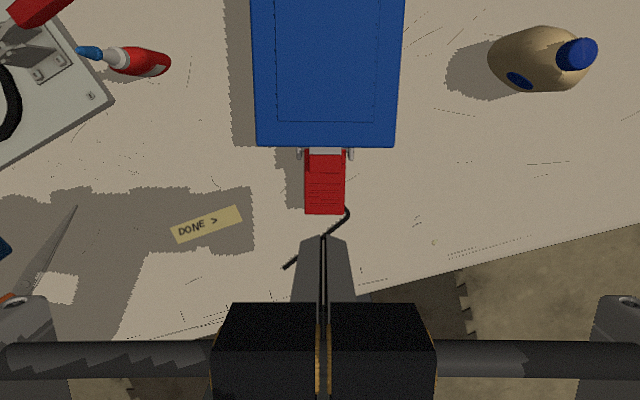

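The pad's front edge is at (305–345, 214) and the lid corners are at (256,147) and (395,147), about 3 px left of what I predicted. That puts the keeper at about (532.8, -222.4), yaw -0.293. Descending to just above the pad.

```bash
python3 -m crank '[{"offset":[-0.0034,-0.0014,-0.02],"spin":0},{"offset":[-0.0034,-0.0014,-0.045],"spin":0},{"offset":[-0.0034,-0.0014,-0.07],"spin":0},{"offset":[-0.0034,-0.0014,-0.09],"spin":0},{"offset":[-0.0034,-0.0014,-0.1],"spin":0},{"offset":[-0.0034,-0.0014,-0.104],"spin":0},{"offset":[-0.0034,-0.0014,-0.104],"spin":0},{"offset":[-0.0034,-0.0014,-0.104],"spin":0}]' 0 10; python3 - <<'E'
from h import *
save(manip.camera("side"),"s2.png",(200,140,400,300),3)
E
```

```text
clock: 3.45
eef_pos: [426.2, -190.7, 44.2]
eef_rot: [3.141, -0.004, -0.295]
wrist_force: [0.4, 0.4, -0.5]
finger_gap: 0.4
```

View pics/s2.png

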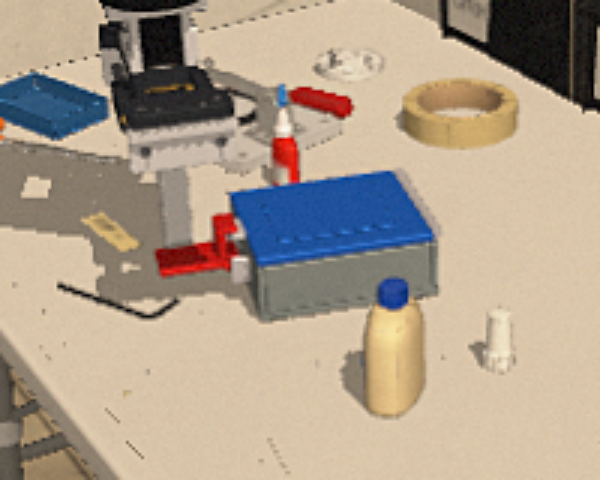

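The fingertips are just above the pad, at crop position (178,245). Pressing.

```bash
python3 -m crank '[{"offset":[0,0,-0.005],"spin":0},{"offset":[0,0,-0.009],"spin":0},{"offset":[0,0,-0.012],"spin":0},{"offset":[0,0,-0.015],"spin":0},{"offset":[0,0,-0.018],"spin":0},{"offset":[0,0,-0.019],"spin":0},{"offset":[0,0,-0.019],"spin":0},{"offset":[0,0,-0.019],"spin":0}]' 0 10; python3 - <<'E'
from h import *
save(manip.camera("side"),"s3.png",(200,140,400,300),3)
E
```

```text
clock: 4.17
eef_pos: [426.3, -190.6, 25.4]
eef_rot: [3.141, -0.004, -0.295]
wrist_force: [-0.8, -0.7, 4.3]
finger_gap: 0.8
```

View pics/s3.png

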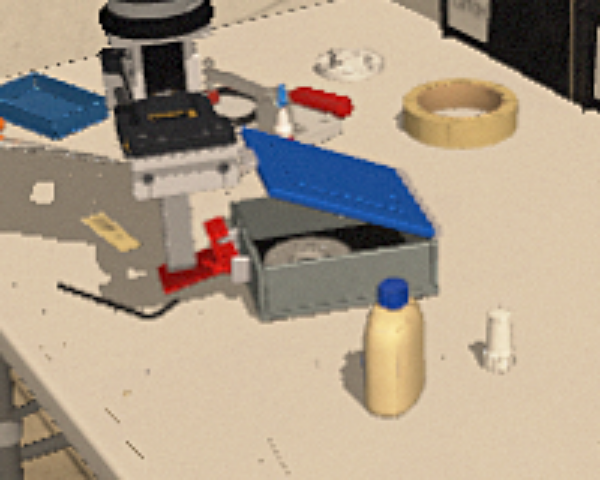

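The lid has sprung to part way (its front edge is at crop position (245,135)), the tab is pressed, and the disc is visible inside. Next I'll back off and up, then push the edge while following its arc.

```bash
python3 -m crank '[{"offset":[0,0,0.007],"spin":0},{"offset":[-0.003,0.001,0.014],"spin":0},{"offset":[-0.009,0.0028,0.022],"spin":0},{"offset":[-0.0144,0.0043,0.034],"spin":0},{"offset":[-0.0144,0.0043,0.05],"spin":0},{"offset":[-0.0144,0.0043,0.062],"spin":0},{"offset":[-0.0144,0.0043,0.065],"spin":0},{"offset":[-0.0144,0.0043,0.065],"spin":0}]' 0 10; python3 -m crank '[{"offset":[0.008,-0.0024,0],"spin":0},{"offset":[0.018,-0.0054,0],"spin":0},{"offset":[0.028,-0.0085,0],"spin":0},{"offset":[0.036,-0.0109,0],"spin":0},{"offset":[0.043,-0.013,0],"spin":0},{"offset":[0.048,-0.0145,0],"spin":0},{"offset":[0.05,-0.0151,0],"spin":0},{"offset":[0.05,-0.0151,0],"spin":0}]' 0 10; python3 - <<'E'
from h import *
save(manip.camera("side"),"s4.png",(200,120,400,280),3)
E
```

```text
clock: 4.88
eef_pos: [412.1, -186.5, 91.3]
eef_rot: [3.141, -0.006, -0.295]
wrist_force: [0.7, -0.7, 0.1]
finger_gap: 0.5
clock: 5.55
eef_pos: [462.3, -201.5, 91.0]
eef_rot: [3.141, -0.006, -0.295]
wrist_force: [-0.7, 1.0, 0.3]
finger_gap: 0.2
```

View pics/s4.png

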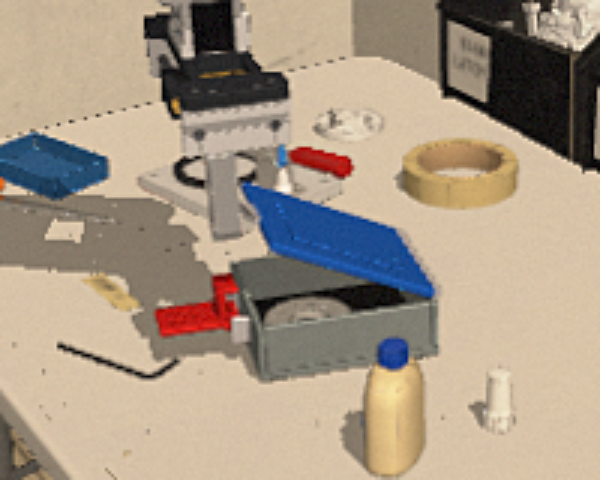

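The fingertip is at crop position (228,235), just in front of the lid edge and below it. Starting the arc push.

```bash
python3 -m crank '[{"offset":[0.0038,-0.0012,0],"spin":0},{"offset":[0.0067,-0.002,0.004],"spin":0},{"offset":[0.0096,-0.0029,0.008],"spin":0},{"offset":[0.012,-0.0036,0.012],"spin":0},{"offset":[0.0144,-0.0043,0.0165],"spin":0},{"offset":[0.0167,-0.0051,0.021],"spin":0},{"offset":[0.0187,-0.0056,0.025],"spin":0},{"offset":[0.0187,-0.0056,0.025],"spin":0}]' 0 10; python3 - <<'E'
from h import *
save(manip.camera("side"),"s5.png",(200,120,400,280),3)
E
```

```text
clock: 6.27
eef_pos: [481.3, -207.3, 116.9]
eef_rot: [3.141, -0.007, -0.295]
wrist_force: [-1.0, -0.7, 0.4]
finger_gap: 0.9
```

View pics/s5.png

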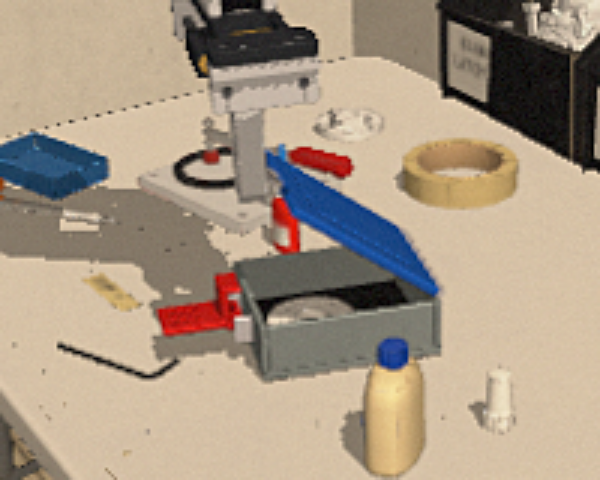

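The lid is following the fingers: its edge is now at crop position (270,155), and the wrist force is low. Continuing.

```bash
python3 -m crank '[{"offset":[0.0043,-0.0013,0.006],"spin":0},{"offset":[0.0086,-0.0026,0.011],"spin":0},{"offset":[0.0134,-0.004,0.016],"spin":0},{"offset":[0.0179,-0.0054,0.021],"spin":0},{"offset":[0.023,-0.0069,0.0255],"spin":0},{"offset":[0.0287,-0.0087,0.03],"spin":0},{"offset":[0.0345,-0.0104,0.034],"spin":0},{"offset":[0.0392,-0.0118,0.0375],"spin":0}]' 0 10
```

```text
clock: 6.98
eef_pos: [520.9, -219.1, 154.4]
eef_rot: [3.141, -0.007, -0.294]
wrist_force: [-0.2, -0.1, -0.8]
finger_gap: 0.5
```

```bash
python3 -m crank '[{"offset":[0.0067,-0.002,0.004],"spin":0},{"offset":[0.0134,-0.004,0.008],"spin":0},{"offset":[0.0201,-0.0061,0.0105],"spin":0},{"offset":[0.0268,-0.0081,0.0125],"spin":0},{"offset":[0.0335,-0.0101,0.014],"spin":0},{"offset":[0.0402,-0.0121,0.015],"spin":0},{"offset":[0.0459,-0.0139,0.0155],"spin":0},{"offset":[0.0507,-0.0153,0.0155],"spin":0}]' 0 10;  python3 - <<'E'
from h import *
save(manip.camera("side"),"s6.png",(200,100,400,260),3)
E
```

```text
clock: 7.65
eef_pos: [572.2, -234.6, 169.7]
eef_rot: [3.141, -0.007, -0.295]
wrist_force: [-0.1, -0.5, 1.5]
finger_gap: 0.4
```

View pics/s6.png

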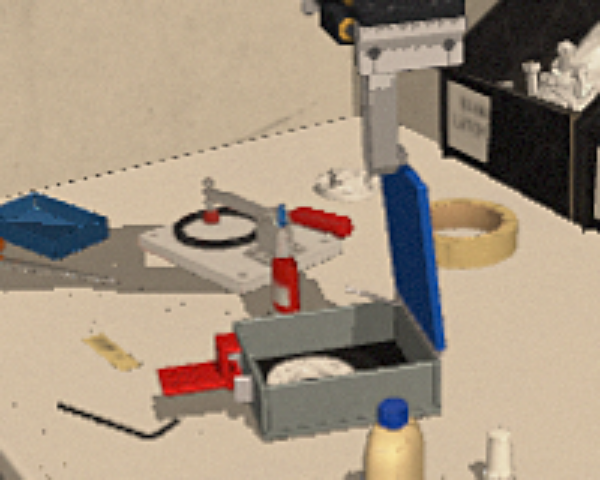

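The lid is nearly upright, with its lip at crop position (400,160) and still against the fingertip. I'll push it past vertical next.

```bash
python3 -m crank '[{"offset":[0.0048,-0.0014,0],"spin":0},{"offset":[0.0096,-0.0029,-0.001],"spin":0},{"offset":[0.0144,-0.0043,-0.002],"spin":0},{"offset":[0.0191,-0.0058,-0.003],"spin":0},{"offset":[0.023,-0.0069,-0.004],"spin":0},{"offset":[0.0268,-0.0081,-0.005],"spin":0},{"offset":[0.0297,-0.009,-0.005],"spin":0},{"offset":[0.0325,-0.0098,-0.005],"spin":0}]' 0 10;  python3 - <<'E'
from h import *
save(manip.camera("side"),"s7.png",(200,100,400,260),3)
E
```

```text
clock: 8.37
eef_pos: [605.3, -244.6, 164.5]
eef_rot: [3.141, -0.006, -0.294]
wrist_force: [0.4, -1.0, 0.2]
finger_gap: 0.6
```

View pics/s7.png

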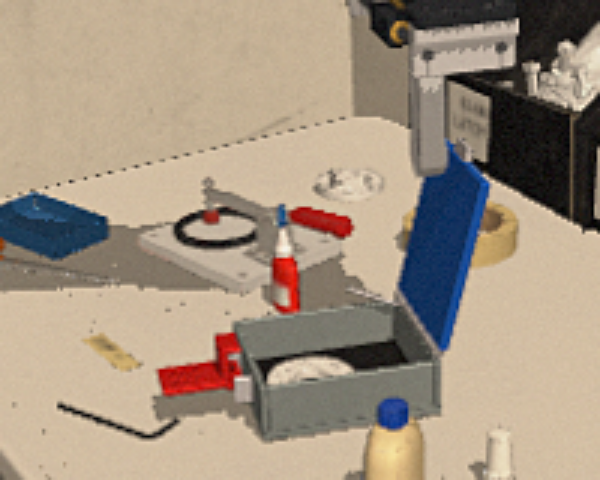

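The lid leans back past vertical, with its lip at crop position (460,155). I'll pause briefly, then retreat forward and up.

```bash
python3 -m crank '[{"offset":[0,0,0],"spin":0},{"offset":[0,0,0],"spin":0},{"offset":[-0.005,0.0015,0],"spin":0},{"offset":[-0.015,0.0045,0.005],"spin":0},{"offset":[-0.03,0.009,0.015],"spin":0},{"offset":[-0.055,0.0165,0.03],"spin":0},{"offset":[-0.085,0.0255,0.05],"spin":0},{"offset":[-0.115,0.0345,0.07],"spin":0}]' 0 10; python3 -m crank '[{"offset":[-0.03,0.009,0.01],"spin":0},{"offset":[-0.06,0.018,0.02],"spin":0},{"offset":[-0.09,0.027,0.03],"spin":0},{"offset":[-0.12,0.036,0.03],"spin":0},{"offset":[-0.14,0.042,0.03],"spin":0},{"offset":[-0.14,0.042,0.03],"spin":0},{"offset":[-0.14,0.042,0.03],"spin":0},{"offset":[-0.14,0.042,0.03],"spin":0}]' 0 10; python3 -m crank '[{"offset":[0,0,0],"spin":0},{"offset":[0,0,0],"spin":0},{"offset":[0,0,0],"spin":0},{"offset":[0,0,0],"spin":0},{"offset":[0,0,0],"spin":0},{"offset":[0,0,0],"spin":0},{"offset":[0,0,0],"spin":0},{"offset":[0,0,0],"spin":0}]'; python3 - <<'E'
from h import *
c=manip.camera("side");save(c,"s8.png",(200,100,400,260),3)
for n in ["tan_bottle","threadlocker","nozzle_cap","opener_disc","release_tab"]: print(n,[np.round(d["location"]).tolist() for d in manip.search_frame(c,n)[:1]])
p=[532.8,-222.4,-.293];cs,sn=np.cos(p[2]),np.sin(p[2])
for t in (1.57,1.75,1.9):
    x=65.5-140.5*np.cos(t);z=49+140.5*np.sin(t);print(t,(proj(c,[p[0]+cs*x,p[1]+sn*x,z])[0]-[200,100])*3)
E
```

```text
clock: 9.08
eef_pos: [488.8, -209.5, 234.6]
eef_rot: [3.141, -0.006, -0.294]
wrist_force: [-0.1, -0.3, 0.7]
finger_gap: 0.7
clock: 9.75
eef_pos: [349.1, -167.7, 264.8]
eef_rot: [3.141, -0.007, -0.295]
wrist_force: [0.2, 0.6, 0.2]
finger_gap: 0.6
clock: 10.42
eef_pos: [349.1, -167.6, 264.8]
eef_rot: [3.141, -0.006, -0.294]
wrist_force: [0.3, 0.1, 0.4]
finger_gap: 0.4
tan_bottle [[476.0, -396.0, 50.0]]
threadlocker [[565.0, -86.0, 35.0]]
nozzle_cap [[556.0, -392.0, 18.0]]
opener_disc [[520.0, -209.0, 16.0]]
release_tab [[445.0, -201.0, 35.0]]
1.57 [413.12327388 139.01546655]
1.75 [447.50905374 137.95152466]
1.9 [474.99452095 141.76568747]
```

View pics/s8.png

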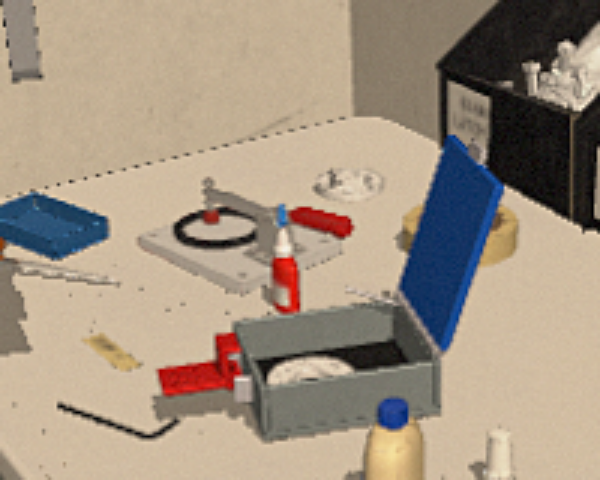

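The lid stands at its open side with its edge from (450,135) to (502,185), consistent with about 1.9. The disc is inside and the keeper hasn't moved. I'll wait and check that the lid has settled.

```bash
H='x'; python3 - <<'E'
from h import *
np.save("a.npy",np.array(manip.camera("side")["pixels"]))
E
for i in 1 2 3; do python3 -m crank '[{"offset":[0,0,0],"spin":0},{"offset":[0,0,0],"spin":0},{"offset":[0,0,0],"spin":0},{"offset":[0,0,0],"spin":0},{"offset":[0,0,0],"spin":0},{"offset":[0,0,0],"spin":0},{"offset":[0,0,0],"spin":0},{"offset":[0,0,0],"spin":0}]' >/dev/null; done
python3 - <<'E'
from h import *
c=manip.camera("side");d=np.abs(np.array(c["pixels"]).astype(int)-np.load("a.npy")).max(2)[100:260,200:400]
print((d>60).sum(), np.argwhere(d>60)[:10].tolist())
im=np.array(c["pixels"]).astype(int); b=(im[...,2]>120)&(im[...,0]<60); b[:, :330]=0;b[:130]=0;b[220:]=0;b[:,372:]=0
h=np.argwhere(b); print("top",((h[h[:,0].argmin()][::-1]-[200,100])*3),"right",((h[h[:,1].argmax()][::-1]-[200,100])*3))
p=[532.8,-222.4,-.293];cs,sn=np.cos(p[2]),np.sin(p[2])
for t in (1.75,1.9):
  for y in(55,-55):
    x=65.5-130.5*np.cos(t);z=49+130.5*np.sin(t);print(t,y,((proj(c,[p[0]+cs*x-sn*y,p[1]+sn*x+cs*y,z])[0]-[200,100])*3).round())
E
```

```text
0 []
top [447 135] right [501 186]
1.75 55 [422. 127.]
1.75 -55 [471. 179.]
1.9 55 [446. 130.]
1.9 -55 [497. 182.]
```

The lid is still, and its corners match 1.9 rad, the stop. Handing in.

```bash
python3 -c "
from cell import manip
print(manip.sign_off())"
```

```text
the job is handed in; nothing more can be done
None
```

The keeper is open: the blue lid rests on its stop by itself, the disc is still inside, and the arm is well clear. I pressed the red tab with the shut fingertips, which took about 4 N, and the lid sprang up part way. I then pushed its front edge along its arc past vertical and backed away.

**Lid:** in the side view, its corners match the projection for 1.9 rad to within about 2 pixels. The picture did not change over the last 2 s.

**Keeper and surroundings:** the keeper looked unmoved in the pictures. The tan bottle and the white cap were found within 4 mm of where they started. The threadlocker read 7 mm off in x, more than the roughly 4 mm accuracy given for the network. The arm did not work near it and it stands upright in the pictures, so I put that down to detection error.

**Forces and time:** the wrist forces I read at the end of each move were all under 5 N, and the clock stood at roughly 12.5 s when I handed the job in.

**A disagreement:** the first camera fit and the first wrist view differed by about 7 mm on the keeper's position. A closer wrist picture settled it before I pressed the tab.

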